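# Clear the buckle catch tray into the tote

## Robot

A 6-joint arm with a two-finger parallel gripper is mounted at the origin on a cart in front of the work surface, level with it; the furniture and walls round the work are solid. World frame = base frame: x ahead of the robot, y to its left, z up, the work surface at z = 0. Lengths are in m, angles in rad, forces in N, time in s.
With the tool pointing down it reaches from about 0.3 to 0.775 m from the base axis. Payload 14.6 kg.
Tool frame: the origin (TCP) lies between the finger pads; the fingertips stand 8 mm ahead of it and the grasp point (between the pads) lies 11 mm behind it (ctrl.tip_reach is the distance from the TCP to the fingertips, in m); y points along the fingers, z is the direction in which the jaws open and shut, and the axes are right-handed (so a half turn about y gives the same grasp; the last joint's range is limited). The gripper opens to 94 mm and grips with 3 to 60 N. Pads are 16 mm wide; open, the fingers measure 119 mm over their backs; the gripper's body (75 mm by 177 mm) begins 78 mm behind the grasp point.
Start: joints at [-1.376, 0.3, 1.521, -0, 1.321, -0.067], TCP at [0.142, -0.531, 0.213] pointing down, gripper open.
Joint ranges: [-3.03, 3.03], [-0.79, 2.21], [0.23, 2.52], [-1.04, 4.18], [0, 3.07], [-2.55, 2.55]. Speed limits (rad/s): [2.22, 2.22, 2.57, 3.14, 3.14, 3.14].

## Interface

Orientations are given as [roll, pitch, yaw] about the fixed x, y, z axes, in that order (R = Rz(yaw) Ry(pitch) Rx(roll)).
In Python, from station import ctrl gives the robot as it stands.
- The arm moves only by the tool play_rows, never from a script. Its arguments are lists of equal length, an entry for each row: "twist": the turn, a rotation vector about the world's x, y, z as a fraction of full scale, a list of three; "travel": the shift along the world's x, y, z as a fraction of full scale, a list of three; "grip": the gripper's target within -1 to 1 (shut at 1, half-way at 0, fully open at -1). A call has 1 to 12 rows; each row shifts and turns the commanded pose from where the row before left it; what a row does not reach is not made up. Full scale, the value 1, is 5 cm for a shift and 90 degrees for a turn. A row lasts 1/10 s, in which the tool goes at most 50 mm and 8.59 degrees, less where a joint would pass 70% of its speed; a pose out of reach is approached as far as the arm can. A call with a number of a shift or a turn outside -1 to 1 is refused whole. A call with a gripper value outside its range is refused whole. The fingers move at their own pace and stop on an object; "force" is the grip in N (left out, the last holds). Time passes only in rows, so rows that do not move let the fingers close. It gives the time, the measured TCP pose, the force and the opening at its end, in the units of the state.
- ctrl.get_obs(): the state, without advancing time (a new reading comes with each control period).
- ctrl.camera(name): name is "side" or "top" or "wrist"; returns a dict with "img" (420x560x3 uint8, red, green, blue), "vfov" (degrees; the focal length in pixels is half the picture's height over the tangent of half this angle, whatever the lens; pixels are square), "cx", "cy" (the principal point, pixels), "rvec" (rotation vector, rad) and "tvec" (3), from world to camera coordinates, as OpenCV has them. Camera axes: x right, y down, z forward; pixel columns grow to the right and rows downward; lengths in m; the calibration is good to about 2 mm. A picture is of the moment at which its call begins. There is no depth.
- ctrl.hand_in(): hands the job in, once; it reports no verdict.
Trained networks look in a picture, given as the dict that the camera call returned (one of the last four; its "shot" number tells which), for a name from the list of things; names that differ only in an ending like _2 or _b are one class to them, and where a whole thing is asked for, a point or a joint stands for the part that bears it (a point fixed in the world has none). Each returns a list of dicts, best first, with "confidence" (0 to 1); they miss things now and then, are a little off and sometimes report something else, mostly with a low value. They report only what shows in the picture. A call takes as long as a camera call. They do not tell look-alikes from the thing itself.
- ctrl.boxes_of(name, picture): "point" ([column, row] in pixels, amid what is visible of it).
- ctrl.trace(name, picture): "pixels" (420x560 bool, what is visible of it) and "point" ([column, row] in pixels, amid what is visible of it).
The state is a dict: "time_s": time; "qpos": joint angles; "joint_vel": joint speeds; "tau": joint torques, N m; "ee_pos": TCP position; "eef_rot": TCP orientation; "force": force on the tool from outside, world axes, zero at the start; "moment": the same for the moment, N m; "grip_width": finger opening in m.
Only numpy, scipy, OpenCV 4.12 (cv2) and the standard library are available. Lean on these libraries where they do the work, as an engineer would, in place of code of your own. Each camera call takes 0.05 s, during which the arm holds its last target.

## Task

Three finished black buckles lie in the raised metal catch tray of the small green buckle machine. Sweep them along the tray and over its open end so that all three drop into the blue tote standing below the lip. Slide them, do not pick them up, and leave the tote standing where it is; don't knock the pin tin or the webbing roll.

Things in the scene. Friction and masses are not known exactly. Their poses are not given: they have to be found in the camera images.
- tray: Aluminium catch tray, fixed on the table. Origin on the table top under the tray; +x is across it, its open end (no wall) faces its own -y. Floor: top 75 mm above the table, from y = -116 mm (lip edge) to y = +110 mm (face of the machine housing). Inner width 140 mm (x = -70 to +70 mm); side walls 5 mm thick, rising 21 mm above the floor. Two legs under it at y = -70 mm.
- tray_floor (a point): Point on the tray floor's top surface, right above the tray's origin. The green machine housing fixed at the tray's closed end is 140 mm wide and 60 mm deep (tray y = +110 to +170 mm), its top 33 mm above the floor, with a knob and a lamp up to 44 mm above the floor.
- tray_lip (a point): Middle of the lip edge of the tray, on the floor's top surface (75 mm above the table); axes as the tray.
- tote: Loose blue open-topped tote, about 0.6 kg, 180 mm (its x) x 130 mm (its y) x 62 mm high, walls and floor 4 mm. Origin at the centre of its underside, on the table. It stands at the open end of the tray, its near rim tucked a little under the lip (rim 10 mm below the tray's sheet), about parallel to the tray.
- buckle_a_center (a point): Buckle A: black side-release buckle, closed, 62 x 43 x 11 mm, about 15 g. This point is its centre (5.5 mm above its underside, half-way along and across); its own x axis runs along its 62 mm length, y along its 43 mm width, z up as it lies.
- buckle_b_center (a point): Buckle B: black side-release buckle, closed, 62 x 43 x 11 mm, about 15 g. This point is its centre (5.5 mm above its underside, half-way along and across); its own x axis runs along its 62 mm length, y along its 43 mm width, z up as it lies.
- buckle_c_center (a point): Buckle C: black side-release buckle, closed, 62 x 43 x 11 mm, about 15 g. This point is its centre (5.5 mm above its underside, half-way along and across); its own x axis runs along its 62 mm length, y along its 43 mm width, z up as it lies.
- buckle_a: Origin of buckle A, at the centre of its underside; axes as its centre point.
- buckle_b: Origin of buckle B, at the centre of its underside; axes as its centre point.
- buckle_c: Origin of buckle C, at the centre of its underside; axes as its centre point.
- pin_tin: Bystander: loose round pin tin with a red lid, 67 mm across, 31 mm high, near the right edge of the table. Origin at the centre of its underside.
- web_roll: Bystander: loose roll of dark blue webbing lying flat, 74 mm across, 26 mm high, to the left of the machine. Origin at the centre of its underside.
Not all that is in view belongs to the job. What is shaped like the buckle_b but red is not meant.

How it is judged:
By the outcome, as a careful person would: the job done as asked, in the order asked, and still so for the second after the job is handed in, with the robot touching nothing.
It also fails if it takes over 45 s, if anything falls off the work surface, if the arm or the gripper's body presses on something with over 40 N, if the wrist force passes 120 N, or if a joint passes its speed limit or range.

## Working session

There is one attempt and no reset: what is moved stays moved. The work goes in short steps, Python scripts to look and compute and a tool call to move; the robot and the scene stay as the last step left them, time stands still between calls to the robot, and variables do not carry over. Pictures are saved under pics/ and viewed, and the job is handed in when it is done.

Besides the shell and the picture viewer there is one more tool, called after ">>>" in YAML: its name, and indented under it one key for each argument. play_rows: Moves the arm, as the interface text tells. Its arguments: {"type":"object","properties":{"twist":{"type":"array"},"travel":{"type":"array"},"grip":{"type":"array"},"force":{"type":"number"}},"required":["twist","travel","grip"]}

```bash
ls; mkdir -p pics; cat > h.py <<'E'
import numpy as np,cv2
from station import ctrl
def cam(n,f=None):
    p=ctrl.camera(n)
    if f: cv2.imwrite('pics/'+f+'.png',p['img'][:,:,::-1])
    return p
def K(p):
    f=p['img'].shape[0]/2/np.tan(np.radians(p['vfov'])/2)
    return np.array([[f,0,p['cx']],[0,f,p['cy']],[0,0,1.]])
def toplane(p,uv,z):
    R=cv2.Rodrigues(np.array(p['rvec'],float))[0];t=np.array(p['tvec'],float).ravel()
    uv=np.atleast_2d(np.array(uv,float))
    d=(np.linalg.inv(K(p))@np.c_[uv,np.ones(len(uv))].T).T@R
    c=-R.T@t
    return c+d*((z-c[2])/d[:,2])[:,None]
def proj(p,X):
    return cv2.projectPoints(np.atleast_2d(np.array(X,float)),np.array(p['rvec'],float),np.array(p['tvec'],float),K(p),None)[0][:,0]
E
python3 - <<'E'
from h import *
print(ctrl.get_obs())
for n in ['side','top','wrist']:
    p=cam(n,n+'0'); print(n,[k for k in p],p['vfov'],p['rvec'],p['tvec'])
    for o in ['tray','tray_lip','tote','buckle_a','pin_tin','web_roll']:
        for d in ctrl.boxes_of(o,p): print(o,d)
E
```

```text
pics
{'time_s': 0.0, 'qpos': array([-1.37559407e+00,  3.00511197e-01,  1.52156593e+00,  1.90580286e-06,
        1.32071667e+00, -6.66113332e-02]), 'joint_vel': array([-0.00044399,  0.00058279, -0.00045517,  0.00010264,  0.00033739,
       -0.00086903]), 'tau': array([ 9.23306798e-04, -5.31810522e+01, -3.52738094e+01,  7.09072757e-02,
        2.43613205e-02, -9.02736565e-05]), 'ee_pos': array([ 0.14230058, -0.53101134,  0.21287075]), 'eef_rot': array([-1.57199468e+00,  8.17921331e-05, -2.87977959e+00]), 'force': array([-0.08497348,  0.30554413,  0.60970855]), 'moment': array([-0.03554523, -0.04666693, -0.02886943]), 'grip_width': 0.09392710763194081}
side ['img', 'vfov', 'cx', 'cy', 'rvec', 'tvec', 'shot'] 43.752158753321815 [ 0.34373909 -2.4642116   1.68685911] [0.52852101 0.09442936 1.32999689]
tray {'point': [275.2, 241.7], 'confidence': 0.86}
tray_lip {'point': [274.6, 244.1], 'confidence': 0.8}
tote {'point': [334.3, 208.4], 'confidence': 0.62}
buckle_a {'point': [295.3, 208.3], 'confidence': 0.66}
buckle_a {'point': [296.2, 226.2], 'confidence': 0.64}
buckle_a {'point': [271.3, 
[... 275 characters left out ...]
691739 ]
tray {'point': [238.2, 217.6], 'confidence': 0.91}
tray_lip {'point': [236.8, 216.0], 'confidence': 0.75}
tote {'point': [323.9, 229.0], 'confidence': 0.66}
buckle_a {'point': [372.7, 214.9], 'confidence': 0.86}
buckle_a {'point': [247.7, 206.5], 'confidence': 0.79}
buckle_a {'point': [281.6, 218.5], 'confidence': 0.68}
buckle_a {'point': [243.2, 227.9], 'confidence': 0.65}
buckle_a {'point': [132.3, 178.6], 'confidence': 0.16}
pin_tin {'point': [414.5, 197.6], 'confidence': 0.56}
web_roll {'point': [128.9, 174.5], 'confidence': 0.64}
wrist ['img', 'vfov', 'cx', 'cy', 'rvec', 'tvec', 'shot'] 70.4191272331099 [-2.29916673  1.76445735  0.25919596] [-0.55186685 -0.03000343  0.39304133]
```

View pics/top0.png

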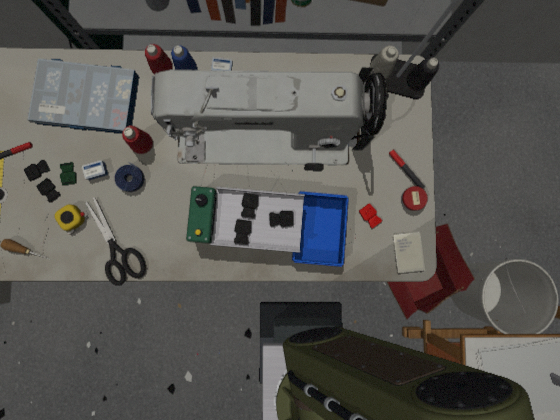

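View pics/side0.png

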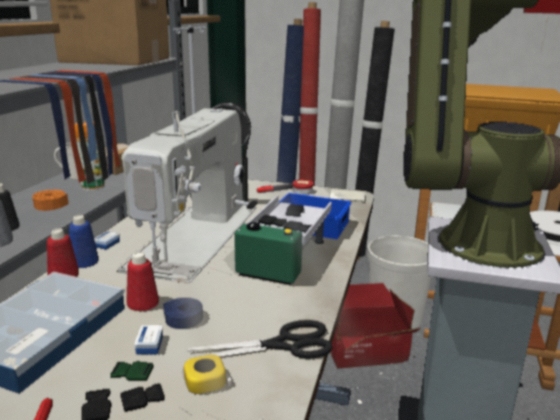

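View pics/wrist0.png

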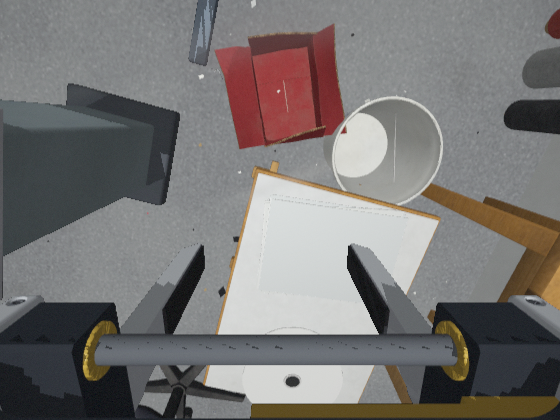

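```bash
python3 - <<'E'
from h import *
p=cam('top')
print(-cv2.Rodrigues(np.array(p['rvec']))[0].T@np.array(p['tvec']))
im=p['img'].copy()
for n,z in [('tray',.096),('tote',.062),('buckle_a',.083),('pin_tin',.031),('web_roll',.026)]:
    for d in ctrl.trace(n,p):
        if d['confidence']<.4: continue
        m=d['pixels'].astype(np.uint8); c=max(cv2.findContours(m,0,2)[0],key=cv2.contourArea)
        r=cv2.minAreaRect(c); b=cv2.boxPoints(r)
        print(n,d['confidence'],np.round(d['point']),m.sum()); print(np.round(toplane(p,b,z)[:,:2],4).tolist(), toplane(p,d['point'],z).round(4))
        cv2.drawContours(im,[c],-1,(0,255,255),1)
x=cv2.resize(im[170:280,170:370],None,fx=4,fy=4,interpolation=cv2.INTER_CUBIC)
y=cv2.resize(p['img'][170:280,170:370],None,fx=4,fy=4,interpolation=cv2.INTER_CUBIC)
cv2.imwrite('pics/z1.png',x[:,:,::-1]);cv2.imwrite('pics/z2.png',y[:,:,::-1])
# machine bed front etc
print(toplane(p,[[170,165],[350,165],[0,281],[430,281]],0.0).round(3))
E
```

```text
[0.41421791 0.14951171 1.10620677]
tray 0.64 [239. 217.] 5773
[[0.4189, 0.352], [0.5707, 0.3425], [0.5474, 0.0518], [0.395, 0.0653]] [[0.4867 0.2181 0.096 ]]
tote 0.87 [323. 229.] 3342
[[0.3708, 0.0872], [0.5587, 0.0699], [0.5467, -0.0705], [0.3585, -0.0509]] [[4.574e-01 3.000e-04 6.200e-02]]
buckle_a 0.76 [282. 221.] 327
[[0.5029, 0.1428], [0.5032, 0.0812], [0.4647, 0.0812], [0.4645, 0.1426]] [[0.4771 0.1107 0.083 ]]
buckle_a 0.7 [368. 217.] 336
[[0.5056, -0.0839], [0.5285, -0.1184], [0.4773, -0.1518], [0.4546, -0.1173]] [[ 0.4889 -0.1128  0.083 ]]
buckle_a 0.64 [244. 229.] 340
[[0.4216, 0.2333], [0.4823, 0.2265], [0.4775, 0.1872], [0.4168, 0.1943]] [[0.4571 0.2072 0.083 ]]
buckle_a 0.54 [250. 207.] 346
[[0.4862, 0.2123], [0.5484, 0.2088], [0.5459, 0.1692], [0.4837, 0.1729]] [[0.5137 0.1919 0.083 ]]
pin_tin 0.56 [415. 198.] 491
[[0.5579, -0.2081], [0.5886, -0.2697], [0.5293, -0.2977], [0.4989, -0.2363]] [[ 0.5463 -0.2569  0.031 ]]
web_roll 0.65 [130. 180.] 639
[[0.6332, 0.5587], [0.6338, 0.4811], [0.5602, 0.4788], [0.5597, 0.5559]] [[0.5887 0.5173 0.026 ]]
[[ 0.637  0.418  0.   ]
 [ 0.641 -0.085  0.   ]
 [ 0.319  0.86   0.   ]
 [ 0.318 -0.303  0.   ]]
```

View pics/z1.png

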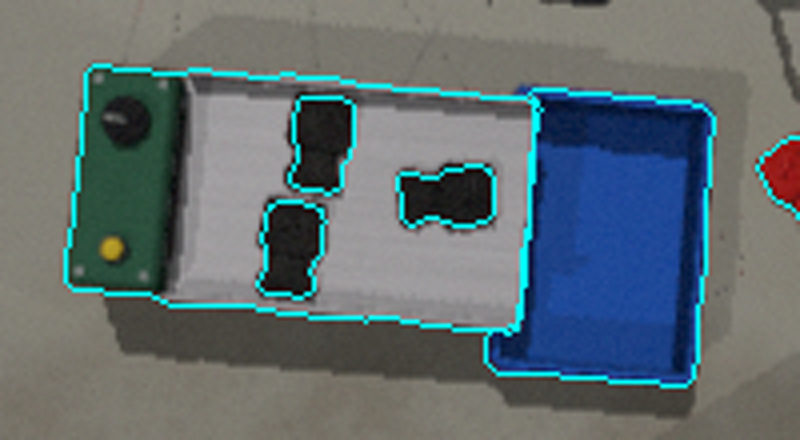

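View pics/z2.png

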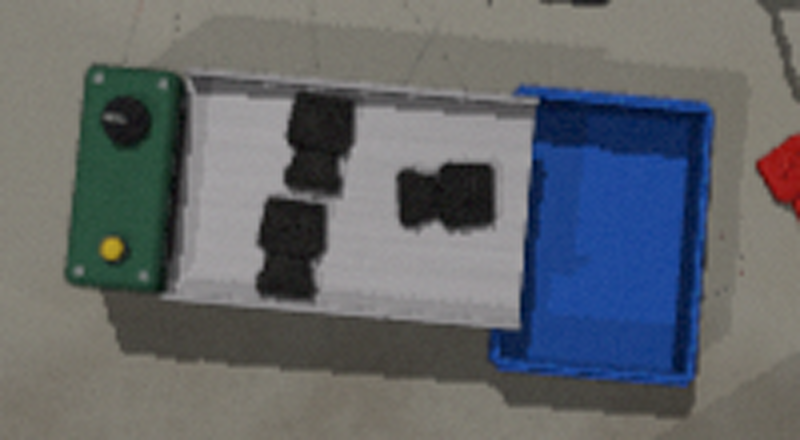

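```bash
python3 - <<'E'
from h import *
from scipy.optimize import least_squares
p=cam('top')
c=lambda x,y:[170+(x-1.5)/4,170+(y-1.5)/4]
L=[((75,-116,96),c(541,97)),((-75,-116,96),c(521,330)),((70,170,108),c(88,66)),((-70,170,108),c(66,288)),((70,110,108),c(185,75)),((-70,110,108),c(163,292))]
P=np.array([l[0] for l in L])/1000.;U=np.array([l[1] for l in L])
def W(q,P):
    C,S=np.cos(q[2]),np.sin(q[2]); return np.c_[q[0]+C*P[:,0]-S*P[:,1],q[1]+S*P[:,0]+C*P[:,1],P[:,2]]
r=least_squares(lambda q:(proj(p,W(q,P))-U).ravel(),[.48,.18,-.08])
q=r.x;print(q,np.degrees(q[2]),r.fun.reshape(-1,2).round(1))
np.save('tray.npy',q)
for d in ctrl.trace('buckle_a',p):
    if d['confidence']<.4: continue
    m=d['pixels'].astype(np.uint8); cc=max(cv2.findContours(m,0,2)[0],key=cv2.contourArea)
    w=toplane(p,cc[:,0,:],.082)[:,:2]-q[:2]; C,S=np.cos(q[2]),np.sin(q[2])
    t=w@np.array([[C,-S],[S,C]]); print((t.min(0)*1000).round(),(t.max(0)*1000).round())
for f in [(0,-116),(0,0)]: print(f,W(q,np.array([[f[0]/1e3,f[1]/1e3,.075]])))
E
```

```text
[ 0.4806901   0.17270053 -0.07629144] -4.371177589408191 [[ 0.2 -0.3]
 [ 0.8  0.6]
 [-0.2 -0.5]
 [-0.2  0. ]
 [-0.4 -0.8]
 [-0.2  0.9]]
[-13. -91.] [ 29. -31.]
[ 3. -0.] [65. 43.]
[-65.  13.] [-3. 55.]
[   5. -318.] [  61. -262.]
(0, -116) [[0.47184887 0.05703795 0.075     ]]
(0, 0) [[0.4806901  0.17270053 0.075     ]]
```

>>> play_rows:
  twist:
    - [0,0,0.0327]
    - [0,0,0.0327]
    - [0,0,0.0327]
    - [0,0,0.0327]
    - [0,0,0.0327]
    - [0,0,0.0327]
    - [0,0,0.0327]
    - [0,0,0.0327]
    - [0,0,0.0327]
    - [0,0,0.0327]
    - [0,0,0.0327]
    - [0,0,0.0327]
  travel:
    - [0.288,0.573,0]
    - [0.288,0.573,0]
    - [0.288,0.573,0]
    - [0.288,0.573,0]
    - [0.288,0.573,0]
    - [0.288,0.573,0]
    - [0.288,0.573,0]
    - [0.288,0.573,0]
    - [0.288,0.573,0]
    - [0.288,0.573,0]
    - [0.288,0.573,0]
    - [0.288,0.573,0]
  grip: [0.66,0.66,0.66,0.66,0.66,0.66,0.66,0.66,0.66,0.66,0.66,0.66]

```text
time_s: 2.65
ee_pos: [0.3155, -0.1863, 0.2136]
eef_rot: [-1.57, 0.0, -2.262]
force: [0.4, -0.5, 0.3]
grip_width: 0.0161
```

>>> play_rows:
  twist:
    - [0,0,0.0327]
    - [0,0,0.0327]
    - [0,0,0.0327]
    - [0,0,0.0327]
    - [0,0,0.0327]
    - [0,0,0.0327]
    - [0,0,0.0327]
    - [0,0,0.0327]
    - [0,0,0.0327]
    - [0,0,0.0327]
    - [0,0,0.0327]
    - [0,0,0.0327]
  travel:
    - [0.288,0.573,0]
    - [0.288,0.573,0]
    - [0.288,0.573,0]
    - [0.288,0.573,0]
    - [0.288,0.573,0]
    - [0.288,0.573,0]
    - [0.288,0.573,0]
    - [0.288,0.573,0]
    - [0.288,0.573,0]
    - [0.288,0.573,0]
    - [0.288,0.573,0]
    - [0.288,0.573,0]
  grip: [0.66,0.66,0.66,0.66,0.66,0.66,0.66,0.66,0.66,0.66,0.66,0.66]

```text
time_s: 3.85
ee_pos: [0.4884, 0.1577, 0.2135]
eef_rot: [-1.571, 0.0, -1.645]
force: [0.6, -0.1, -0.8]
grip_width: 0.0162
```

```bash
python3 - <<'E'
from h import *
o=ctrl.get_obs();print(o['time_s'],o['ee_pos'],o['eef_rot'],o['grip_width'],o['force'])
cam('wrist','w1');cam('top','t1')
E
```

```text
3.85 [0.48837848 0.15769182 0.21347064] [-1.57064453e+00  2.40798313e-05 -1.64479265e+00] 0.016233239931493212 [ 0.58436315 -0.08252867 -0.77412949]
```

View pics/w1.png

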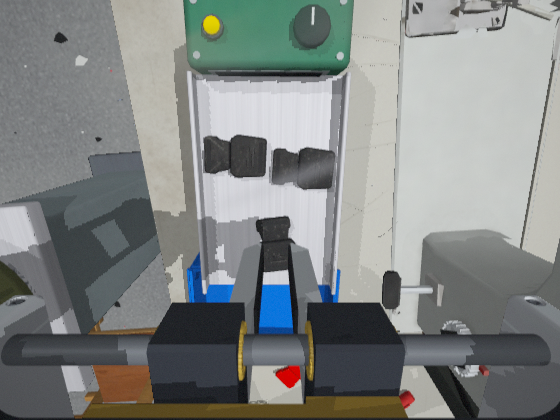

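```bash
cat >> h.py <<'E'
def tray(w):
    q=np.load('tray.npy');C,S=np.cos(q[2]),np.sin(q[2])
    return (w[:,:2]-q[:2])@np.array([[C,-S],[S,C]])*1000
def look(n,f=None):
    p=cam(n,f)
    for d in ctrl.trace('buckle_a',p):
        m=d['pixels'].astype(np.uint8); cc=max(cv2.findContours(m,0,2)[0],key=cv2.contourArea)
        t=tray(toplane(p,cc[:,0,:],.082)); print(d['confidence'],np.round(d['point']),t.min(0).round(),t.max(0).round())
    return p
E
python3 - <<'E'
from h import *
p=look('wrist')
print(tray(toplane(p,[[205,74],[333,74],],.075)), 'floor-housing corners expect -70,110 / 70,110')
E
```

```text
0.98 [290. 376.] [  11. -258.] [  41. -223.]
0.88 [241. 153.] [-63.  15.] [ 0. 57.]
0.84 [278. 238.] [-11. -93.] [ 28. -27.]
0.67 [305. 166.] [5. 3.] [69. 46.]
[[-58.10753463 113.27539054]
 [ 64.04761783 113.76744451]] floor-housing corners expect -70,110 / 70,110
```

>>> play_rows:
  twist:
    - [0,0,0]
    - [0,0,0]
    - [0,0,0]
    - [0,0,0]
    - [0,0,0]
    - [0,0,0]
  travel:
    - [0,0,-0.5]
    - [0,0,-0.5]
    - [0,0,-0.5]
    - [0,0,-0.5]
    - [0,0,-0.53]
    - [0,0,0]
  grip: [0.66,0.66,0.66,0.66,0.66,0.66]

```text
time_s: 4.65
ee_pos: [0.4871, 0.1552, 0.0853]
eef_rot: [-1.573, -0.001, -1.649]
force: [0.8, 0.3, 0.1]
grip_width: 0.0157
```

```bash
python3 - <<'E'
from h import *
look('top','t2');look('wrist','w2');o=ctrl.get_obs();print(o['ee_pos'],tray(o['ee_pos'][None]),o['force'])
E
```

```text
0.75 [371. 216.] [   5. -318.] [  64. -262.]
0.83 [214. 171.] [-63.  15.] [ 0. 57.]
0.81 [280. 303.] [ -3. -77.] [ 21. -27.]
0.62 [324. 196.] [5. 2.] [70. 46.]
[0.48816815 0.15600609 0.08797778] [[  8.72870838 -16.07592004]] [-0.02739228 -0.67282748 -0.65139965]
```

View pics/w2.png

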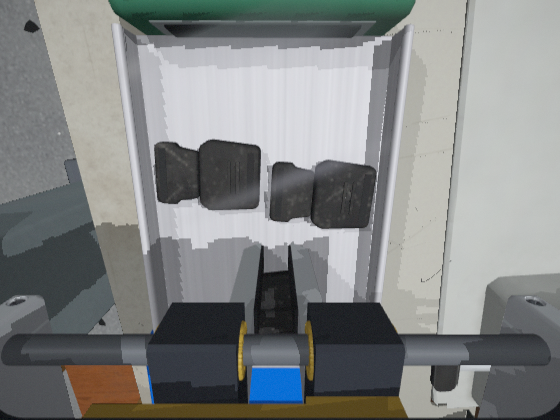

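>>> play_rows:
  twist:
    - [0,0,0]
    - [0,0,0]
    - [0,0,0]
    - [0,0,0]
    - [0,0,0]
    - [0,0,0]
    - [0,0,0]
    - [0,0,0]
    - [0,0,0]
    - [0,0,0]
  travel:
    - [-0.0175,-0.229,0]
    - [-0.0175,-0.229,0]
    - [-0.0175,-0.229,0]
    - [-0.0175,-0.229,0]
    - [-0.0175,-0.229,0]
    - [-0.0175,-0.229,0]
    - [-0.0175,-0.229,0]
    - [-0.0175,-0.229,0]
    - [-0.0175,-0.229,0]
    - [0,0,0]
  grip: [0.66,0.66,0.66,0.66,0.66,0.66,0.66,0.66,0.66,0.66]

```text
time_s: 5.85
ee_pos: [0.48, 0.0521, 0.0869]
eef_rot: [-1.571, -0.0, -1.648]
force: [-0.1, 0.2, -0.7]
grip_width: 0.0159
```

```bash
python3 - <<'E'
from h import *
look('top','t3');look('wrist','w3');cam('side','s3');o=ctrl.get_obs();print(o['ee_pos'],tray(o['ee_pos'][None]),o['force'])
E
```

```text
0.76 [244. 230.] [-65.  15.] [-3. 55.]
0.68 [249. 203.] [5. 4.] [64. 43.]
0.52 [370. 216.] [   5. -321.] [  64. -262.]
0.86 [292. 389.] [  10. -242.] [  29. -211.]
0.85 [280. 269.] [   2. -159.] [  19. -111.]
0.84 [335.  22.] [5. 2.] [69. 23.]
0.71 [212.  10.] [-64.  14.] [-1. 23.]
[0.48011121 0.05365374 0.08694979] [[   8.49624182 -118.74462334]] [-0.40793025  0.13282196  0.90926946]
```

View pics/w3.png

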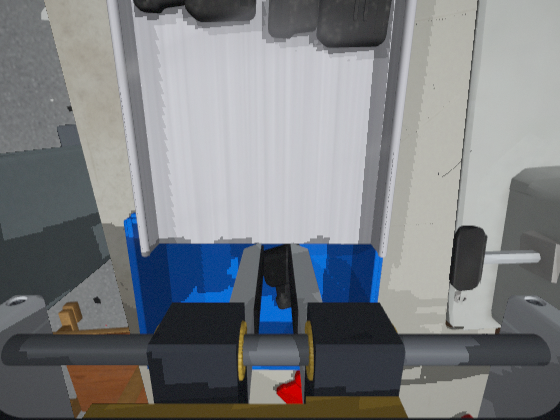

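View pics/s3.png

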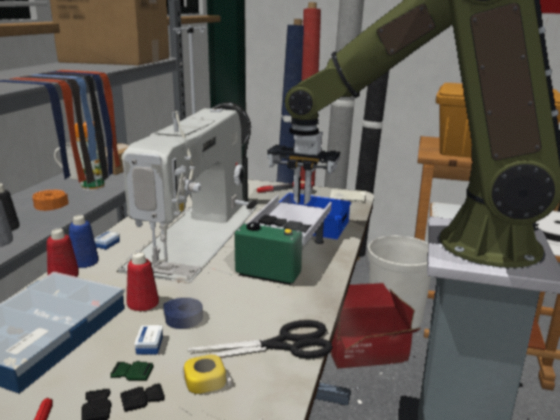

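>>> play_rows:
  twist:
    - [0,0,0]
    - [0,0,0]
    - [0,0,0]
    - [0,0,0]
    - [0,0,0]
    - [0,0,0]
    - [0,0,0]
    - [0,0,0]
    - [0,0,0]
  travel:
    - [0,0,0.6]
    - [0,0,0.6]
    - [0.142,0.613,0]
    - [0.142,0.613,0]
    - [0.142,0.613,0]
    - [0.142,0.613,0]
    - [0.142,0.613,0]
    - [0.142,0.613,0]
    - [0,0,0]
  grip: [0.66,0.66,0.36,0.36,0.36,0.36,0.36,0.36,0.36]

```text
time_s: 7.0
ee_pos: [0.5226, 0.2404, 0.1466]
eef_rot: [-1.571, 0.0, -1.644]
force: [-0.4, -0.0, 0.5]
grip_width: 0.0304
```

```bash
python3 - <<'E'
from h import *
look('wrist','w4');o=ctrl.get_obs();print(o['ee_pos'],tray(o['ee_pos'][None]),o['grip_width'])
E
```

```text
0.9 [270. 396.] [  15. -122.] [  44. -106.]
0.77 [200. 255.] [-63.  15.] [ 1. 59.]
0.75 [278. 276.] [15.  1.] [62. 47.]
[0.52230041 0.23767386 0.14653606] [[36.53717705 67.95577576]] 0.02991910627518191
```

View pics/w4.png

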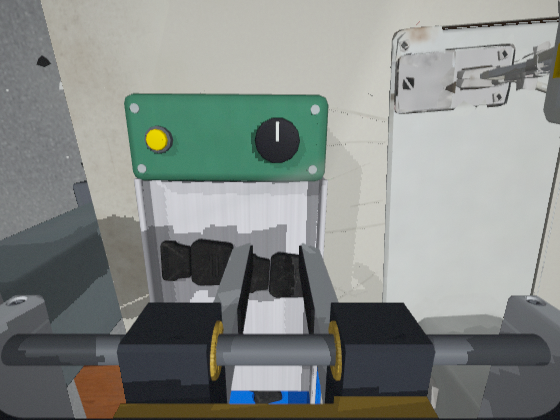

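>>> play_rows:
  twist:
    - [0,0,0]
    - [0,0,0]
    - [0,0,0]
    - [0,0,0]
    - [0,0,0]
    - [0,0,0]
    - [0,0,0]
    - [0,0,0]
    - [0,0,0]
    - [0,0,0]
  travel:
    - [0,0,-0.6]
    - [0,0,-0.6]
    - [0,0,0]
    - [-0.0177,-0.2315,0]
    - [-0.0177,-0.2315,0]
    - [-0.0177,-0.2315,0]
    - [-0.0177,-0.2315,0]
    - [-0.0177,-0.2315,0]
    - [-0.0177,-0.2315,0]
    - [-0.0177,-0.2315,0]
  grip: [0.36,0.36,0.36,0.36,0.36,0.36,0.36,0.36,0.36,0.36]

```text
time_s: 8.1
ee_pos: [0.5164, 0.1551, 0.087]
eef_rot: [-1.571, -0.0, -1.647]
force: [-0.1, -0.7, 0.4]
grip_width: 0.03
```

```bash
python3 - <<'E'
from h import *
look('wrist','w5');look('top','t5');o=ctrl.get_obs();print(o['ee_pos'],tray(o['ee_pos'][None]),o['grip_width'],o['force'])
E
```

```text
0.88 [265. 379.] [  11. -129.] [  43. -107.]
0.71 [168. 173.] [-64.  15.] [ 1. 57.]
0.65 [279. 299.] [ 17. -68.] [ 59. -23.]
0.81 [322. 219.] [ -10. -195.] [  35. -134.]
0.73 [371. 217.] [   2. -318.] [  64. -260.]
0.59 [237. 235.] [-64.  34.] [-7. 55.]
[0.51654664 0.15605431 0.08701534] [[ 37.02097456 -13.86489913]] 0.029873355200709772 [-0.72607148  0.13785925 -0.05409436]
```

View pics/w5.png

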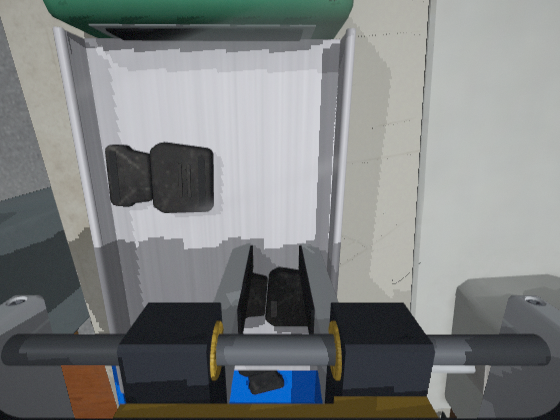

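>>> play_rows:
  twist:
    - [0,0,0]
    - [0,0,0]
    - [0,0,0]
    - [0,0,0]
    - [0,0,0]
    - [0,0,0]
    - [0,0,0]
    - [0,0,0]
    - [0,0,0]
    - [0,0,0]
  travel:
    - [-0.0177,-0.2315,0]
    - [-0.0177,-0.2315,0]
    - [-0.0177,-0.2315,0]
    - [-0.0177,-0.2315,0]
    - [-0.0177,-0.2315,0]
    - [-0.0177,-0.2315,0]
    - [-0.0177,-0.2315,0]
    - [-0.0177,-0.2315,0]
    - [-0.0177,-0.2315,0]
    - [0,0,0]
  grip: [0.36,0.36,0.36,0.36,0.36,0.36,0.36,0.36,0.36,0.36]

```text
time_s: 9.3
ee_pos: [0.5085, 0.0507, 0.087]
eef_rot: [-1.571, -0.0, -1.648]
force: [-0.3, -0.6, 0.0]
grip_width: 0.0298
```

```bash
python3 - <<'E'
from h import *
look('wrist','w6');look('top','t6');o=ctrl.get_obs();print(o['ee_pos'],tray(o['ee_pos'][None]),o['grip_width'],o['force'])
E
```

```text
0.92 [158.   4.] [-63.  14.] [-0. 23.]
0.85 [264. 279.] [  19. -159.] [  43. -111.]
0.75 [284. 387.] [  18. -243.] [  66. -212.]
0.7 [370. 216.] [   5. -316.] [  61. -262.]
0.61 [243. 232.] [-64.  16.] [-6. 55.]
[0.50855603 0.05229769 0.08694998] [[  36.96167041 -117.92874557]] 0.029698070795798427 [ 0.03024429 -0.23358744  1.04566729]
```

View pics/w6.png

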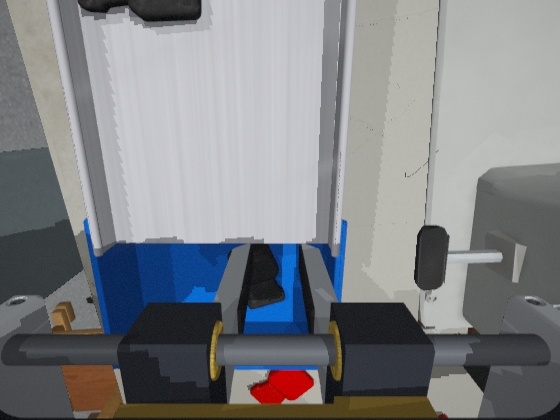

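>>> play_rows:
  twist:
    - [0,0,0]
    - [0,0,0]
    - [0,0,0]
    - [0,0,0]
    - [0,0,0]
    - [0,0,0]
    - [0,0,0]
    - [0,0,0]
    - [0,0,0]
  travel:
    - [0,0,0.6]
    - [0,0,0.6]
    - [-0.183,0.669,0]
    - [-0.183,0.669,0]
    - [-0.183,0.669,0]
    - [-0.183,0.669,0]
    - [-0.183,0.669,0]
    - [-0.183,0.669,0]
    - [0,0,0]
  grip: [0.36,0.36,0.36,0.36,0.36,0.36,0.36,0.36,0.36]

```text
time_s: 10.4
ee_pos: [0.4523, 0.256, 0.1469]
eef_rot: [-1.571, 0.0, -1.643]
force: [0.1, -0.1, 0.3]
grip_width: 0.0297
```

```bash
python3 - <<'E'
from h import *
look('wrist','w7');p=look('top');o=ctrl.get_obs();print(o['ee_pos'],tray(o['ee_pos'][None]),o['grip_width'])
cv2.imwrite('pics/t7.png',cv2.resize(p['img'][170:280,170:370],None,fx=4,fy=4)[:,:,::-1])
E
```

```text
0.87 [284. 272.] [-57.  15.] [-11.  58.]
0.65 [316. 400.] [   0. -112.] [  14. -106.]
0.71 [303. 212.] [  -4. -133.] [  58. -111.]
0.69 [372. 214.] [   5. -318.] [  64. -262.]
0.61 [247. 228.] [-36.  16.] [-6. 28.]
0.56 [320. 220.] [ -10. -197.] [  35. -134.]
[0.45376288 0.25215189 0.14687688] [[-32.90447577  77.16793119]] 0.030047661690675572
```

View pics/t7.png

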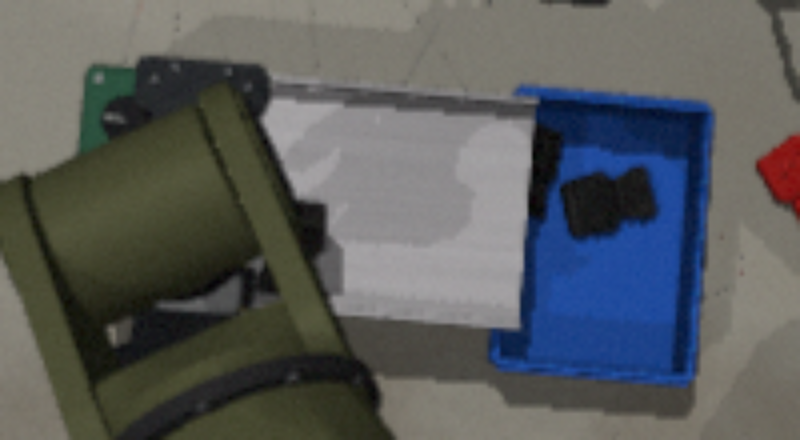

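View pics/w7.png

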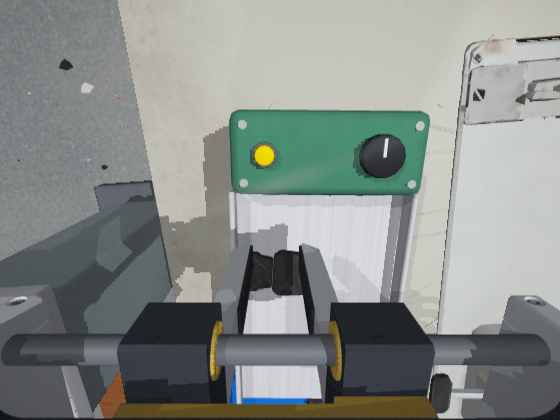

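>>> play_rows:
  twist:
    - [0,0,0]
    - [0,0,0]
    - [0,0,0]
    - [0,0,0]
    - [0,0,0]
    - [0,0,0]
    - [0,0,0]
    - [0,0,0]
    - [0,0,0]
    - [0,0,0]
    - [0,0,0]
    - [0,0,0]
  travel:
    - [0,0,-0.6]
    - [0,0,-0.6]
    - [0,0,0]
    - [-0.0177,-0.2315,0]
    - [-0.0177,-0.2315,0]
    - [-0.0177,-0.2315,0]
    - [-0.0177,-0.2315,0]
    - [-0.0177,-0.2315,0]
    - [-0.0177,-0.2315,0]
    - [-0.0177,-0.2315,0]
    - [-0.0177,-0.2315,0]
    - [-0.0177,-0.2315,0]
  grip: [0.36,0.36,0.36,0.36,0.36,0.36,0.36,0.36,0.36,0.36,0.36,0.36]

```text
time_s: 11.8
ee_pos: [0.4456, 0.1476, 0.087]
eef_rot: [-1.571, 0.0, -1.647]
force: [0.7, 0.9, -0.2]
grip_width: 0.0299
```

```bash
python3 - <<'E'
from h import *
look('wrist','w8');o=ctrl.get_obs();print(o['ee_pos'],tray(o['ee_pos'][None]),o['grip_width'],o['force'])
E
```

```text
0.77 [281. 298.] [-52. -81.] [-11. -36.]
0.49 [319. 375.] [  -3. -130.] [  -1. -119.]
[0.44558063 0.14730798 0.08695427] [[-33.07198889 -27.99464358]] 0.030144405583675222 [-0.71046072  0.77635531 -0.7025158 ]
```

View pics/w8.png

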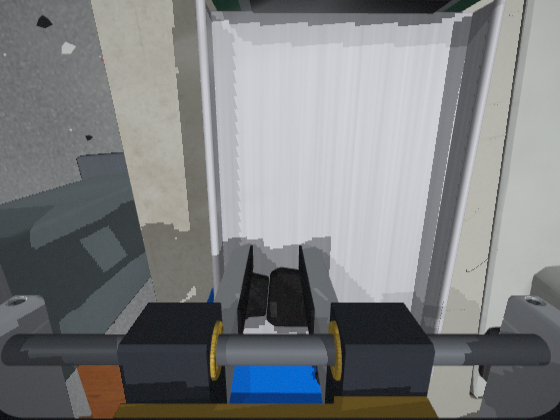

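>>> play_rows:
  twist:
    - [0,0,0]
    - [0,0,0]
    - [0,0,0]
    - [0,0,0]
    - [0,0,0]
    - [0,0,0]
    - [0,0,0]
    - [0,0,0]
    - [0,0,0]
    - [0,0,0]
    - [0,0,0]
  travel:
    - [-0.0177,-0.2315,0]
    - [-0.0177,-0.2315,0]
    - [-0.0177,-0.2315,0]
    - [-0.0177,-0.2315,0]
    - [-0.0177,-0.2315,0]
    - [-0.0177,-0.2315,0]
    - [-0.0177,-0.2315,0]
    - [-0.0177,-0.2315,0]
    - [0,0,0]
    - [0,0,0.6]
    - [0,0,0.6]
  grip: [0.36,0.36,0.36,0.36,0.36,0.36,0.36,0.36,0.36,0.36,0.36]

```text
time_s: 13.0
ee_pos: [0.4381, 0.0559, 0.1474]
eef_rot: [-1.573, -0.0, -1.647]
force: [0.7, -0.6, 0.1]
grip_width: 0.0295
```

>>> play_rows:
  twist:
    - [0,0,0]
    - [0,0,0]
    - [0,0,0]
    - [0,0,0]
    - [0,0,0]
    - [0,0,0]
    - [0,0,0]
    - [0,0,0]
    - [0,0,0]
    - [0,0,0]
  travel:
    - [0,0,0.8]
    - [-0.3,-0.5,0.5]
    - [-0.3,-0.5,0]
    - [-0.3,-0.5,0]
    - [-0.3,-0.5,0]
    - [-0.3,-0.5,0]
    - [-0.3,-0.5,0]
    - [-0.1,-0.6,0]
    - [0,-0.6,0]
    - [0,0,0]
  grip: [0.36,0.36,0.36,0.36,0.36,0.36,0.36,0.36,0.36,0.36]

```text
time_s: 14.0
ee_pos: [0.3434, -0.1561, 0.212]
eef_rot: [-1.571, -0.0, -1.65]
force: [-0.2, 0.6, -0.3]
grip_width: 0.0302
```

```bash
python3 - <<'E'
from h import *
p=look('top','t9f');o=ctrl.get_obs();print(o['time_s'],o['ee_pos'],o['force'])
cv2.imwrite('pics/t9.png',cv2.resize(p['img'][170:280,170:370],None,fx=4,fy=4)[:,:,::-1])
for n,z in [('tote',.062),('pin_tin',.031),('web_roll',.026)]:
    d=ctrl.trace(n,p)[0]; print(n,d['point'],toplane(p,d['point'],z).round(4))
E
```

```text
0.88 [371. 216.] [   5. -318.] [  64. -262.]
0.71 [316. 238.] [ -78. -176.] [ -17. -133.]
0.57 [321. 220.] [ -10. -192.] [  34. -137.]
14.1 [ 0.34350222 -0.15399715  0.21183842] [-0.42633595  0.93215817 -0.19638824]
tote [328.7, 232.0] [[ 0.4504 -0.0136  0.062 ]]
pin_tin [413.2, 197.6] [[ 0.546  -0.2508  0.031 ]]Traceback (most recent call last):
  File "<stdin>", line 5, in <module>
IndexError: list index out of range
```

View pics/t9.png

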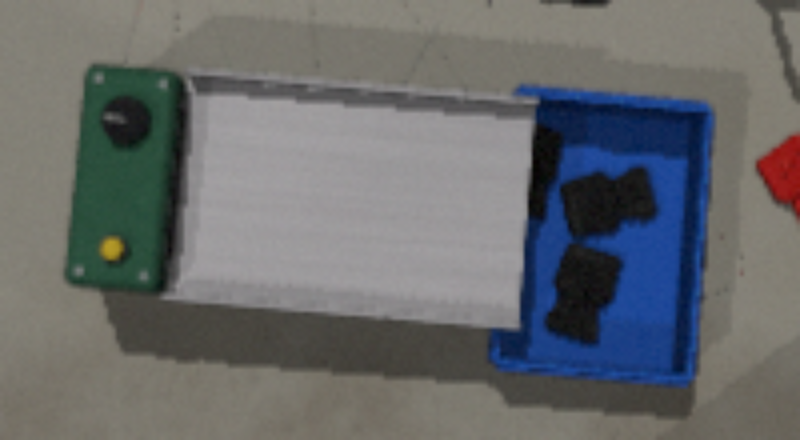

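View pics/t9f.png

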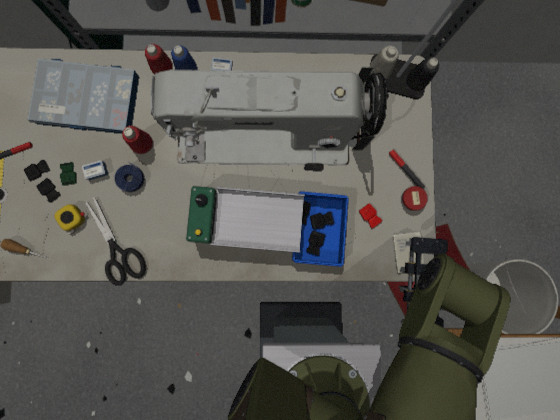

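```bash
python3 - <<'E'
from h import *
p=cam('wrist','w9');R=cv2.Rodrigues(np.array(p['rvec']))[0];print(-R.T@np.array(p['tvec']),R[2])
E
```

```text
[ 0.35054682 -0.07075677  0.38375711] [-0.02150753 -0.28763703 -0.95749797]
```

View pics/w9.png

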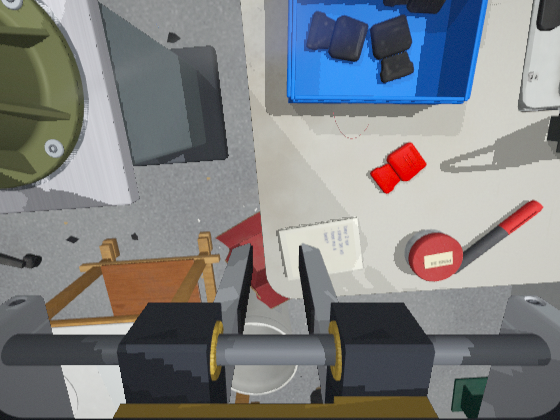

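>>> play_rows:
  twist:
    - [0,0,0]
    - [0,0,0]
    - [0,0,0]
    - [0,0,0]
    - [0,0,0]
  travel:
    - [0.5,0.1,0.4]
    - [0.5,0.1,0.4]
    - [0.5,0.1,0.4]
    - [0.5,0.1,0.4]
    - [0,0,0]
  grip: [0.36,0.36,0.36,0.36,0.36]

```text
time_s: 14.8
ee_pos: [0.4459, -0.133, 0.2937]
eef_rot: [-1.568, -0.001, -1.645]
force: [-0.9, 0.4, -0.4]
grip_width: 0.0301
```

```bash
python3 - <<'E'
from h import *
p=cam('wrist','w10')
p=cam('top')
for n,z in [('tote',.062),('pin_tin',.031),('web_roll',.026)]:
    for d in ctrl.trace(n,p)[:1]:
        c=max(cv2.findContours(d['pixels'].astype(np.uint8),0,2)[0],key=cv2.contourArea)
        print(n,d['point'],toplane(p,cv2.boxPoints(cv2.minAreaRect(c)),z)[:,:2].round(4).tolist())
E
```

```text
pin_tin [408.0, 201.3] [[0.5667, -0.2177], [0.5669, -0.2453], [0.5148, -0.2439], [0.5146, -0.2164]]
web_roll [132.4, 177.8] [[0.5813, 0.5673], [0.646, 0.5383], [0.6115, 0.4686], [0.5471, 0.4981]]
```

View pics/w10.png

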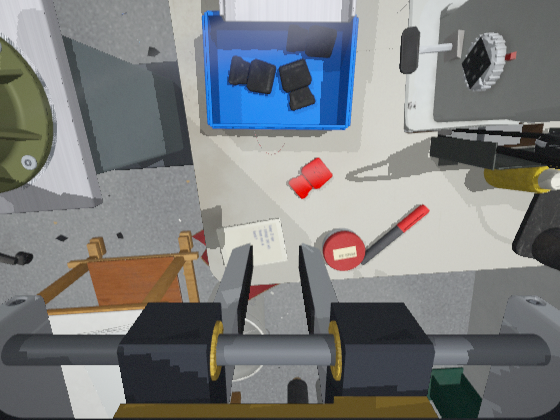

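```bash
python3 -c "
from station import ctrl
print(ctrl.hand_in(), ctrl.get_obs()['time_s'])"
```

```text
the job is handed in; nothing more can be done
the job is handed in; nothing more can be done
```

All three buckles are in the blue tote, and I handed the job in at about 15 s. I swept them off the open end one at a time with the partly closed fingers, about 4 mm above the tray floor: first the one nearest the lip, then the right one, then the left one.

**Buckles:** In the last top and wrist pictures the tray is empty. Two buckles lie flat in the tote. The third seems to lean against its near wall, partly under the lip and below the rim.

**Tote, pin tin and webbing roll:** The tote stands where it did in the first picture, and the arm never went near the pin tin or the roll. Readings after each move showed about 1 N or less on the wrist.

**Checks that failed or disagreed:**
- The network found no webbing roll in one picture, though the roll was plainly there. It found it in the next one.
- It found no tote in the last top picture, so the tote's position rests on comparing the earlier pictures by eye.
- It found only part of the pin tin in that picture. The tin still shows in its place in the pictures.

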